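# Set up a flanged hub on the drilling fixture

### The job

Set the flanged aluminium hub up for drilling on the dark fixture plate. First slip the taller of the two steel tubes over the plate's upright stud, so that it stands flat on the plate, and let go of it; only then put the hub over the stud too, flange down, so that it rests flat on top of the tube, clear of the plate.

Things in the scene. Friction and masses are not known exactly. Their poses are not given: they have to be found in the camera images.
- fixture: Dark steel plate 150 x 150 mm, 15 mm thick, fixed to the bench. A bright steel stud, 14 mm in diameter, stands upright at its centre, 70 mm above the plate's top (tip 85 mm above the bench); its last 12 mm taper to 6 mm. Four screw heads 4 mm high near the corners. Origin: centre of the plate's underside, on the stud's axis, at bench height; z up along the stud, x and y along the edges.
- spacer: The taller steel tube, which goes on first: 44 mm outside diameter, 26 mm bore right through, 50 mm tall, about 0.4 kg, standing on the bench. The other steel tube has the same diameters but is only 25 mm tall and not wanted. Origin: centre of its lower end; z up along its axis. Grip it across its outside.
- hub: Flanged aluminium hub, about 0.25 kg, lying flange down: round flange 84 mm in diameter, 12 mm thick; on it a neck 42 mm in diameter, top 52 mm above the underside; 28 mm bore right through; four dark marks on the flange. A flat ring of the same diameter without a neck is not wanted. Origin: centre of the flange's underside; z up along the bore. Grip it across the neck.
There are look-alikes about, which are no part of the job. Leave any green or orange look-alike of the spacer alone.

How it is judged:
By the outcome, as a careful person would: the job done as asked, in the order asked, and still so for the second after the job is handed in, with the robot touching nothing.
It also fails if it takes over 64 s, if anything falls off the work surface, if the arm or the gripper's body presses on something with over 40 N, if the wrist force passes 120 N, or if a joint passes its speed limit or range.

### The arm

A 7-joint arm with a two-finger parallel gripper is mounted at the origin on the work surface. World frame = base frame: x ahead of the robot, y to its left, z up, the work surface at z = 0. Lengths are in m, angles in rad, forces in N, time in s.
With the tool pointing down it reaches from about 0.425 to 0.825 m from the base axis. Payload 3.6 kg.
Tool frame: the origin (TCP) lies on the centre line of the jaws, within the pads' length; the fingertips stand 8 mm ahead of it and the grasp point (between the pads) lies 11 mm behind it; y points along the fingers, x is the direction in which the jaws open and shut, and the axes are right-handed (so a half turn about y gives the same grasp; the last joint's range is limited). The gripper opens to 93 mm and grips with 3 to 60 N. Pads are 15 mm wide; open, the fingers measure 128 mm over their backs; the gripper's body (75 mm by 188 mm) begins 65 mm behind the grasp point.
Start: joints at [-1.22, 0.615, -0.013, 1.423, 0.008, 1.103, -0.04], TCP at [0.239, 0.604, 0.227] pointing down, gripper open.
Joint ranges: [-3.12, 3.12], [-0.3, 2.06], [-1.34, 1.32], [0.26, 2.42], [-1.36, 4.5], [0.01, 1.98], [-2.84, 2.84]. Speed limits (rad/s): [2.79, 2.79, 3.14, 3.14, 3.14, 3.14, 3.14].

### API

Orientations are given as a unit quaternion [w, x, y, z].
In Python, from rig import ctrl, cams, job gives the robot as it stands.
- The arm moves only by the shell command python3 -m inch 'ROWS' [FORCE]. ROWS is JSON, a list of rows, each a list of 3 entries, a list of its own where there are three numbers: the shift along the world's x, y, z in units of 40 mm (1.0 is 40 mm), then the turn about the world's z in units of 5 degrees (1.0 is 5 degrees), then the finger opening in mm, from 0 to 93. In form: [[[tx, ty, tz], yaw, claw], ...]. A call has 1 to 20 rows; each row shifts and turns the commanded pose from where the row before left it; what a row does not reach is not made up. A row lasts 1/10 s, in which the tool goes at most 50 mm and 8.59 degrees, less where a joint would pass 70% of its speed; a pose out of reach is approached as far as the arm can. A call is refused whole if a number of a shift passes 1 or a number of a turn 1, either way. A call with a gripper value outside its range is refused whole. The fingers move at their own pace and stop on an object; FORCE is the grip in N (left out, the last holds). Time passes only in rows, so rows that do not move let the fingers close. It gives the time, the measured TCP pose, the force and the opening at its end, in the units of the state.
- ctrl.observe(): the state, without advancing time (a new reading comes with each control period).
- cams.camera(name): name is "scene" or "side" or "wrist"; returns the picture (400x640x3 uint8, red, green, blue); there is no depth.
- cams.camera_params(name): a dict with "vertical_fov" (degrees; the focal length in pixels is half the picture's height over the tangent of half this angle, whatever the lens; pixels are square), "cx", "cy" (the principal point, pixels), "position" and "attitude" of the camera in the world; the wrist camera has in their place "hand_eye" (4x4, takes a point from camera to tool coordinates, whose origin is the TCP and whose axes are the tool frame's). Camera axes: x right, y down, z forward; pixel columns grow to the right and rows downward; lengths in m; the calibration is good to about 2 mm. A picture is of the moment at which its call begins: read the wrist's pose just before it. camera_params takes no time and is no camera call.
- job.finish_job(): hands the job in, once; it reports no verdict.
The state is a dict: "t": time; "joints": joint angles; "dq": joint speeds; "joint_efforts": joint torques, N m; "tcp_pos": TCP position; "eef_rot": TCP orientation; "wrist_force": force on the tool from outside, world axes, zero at the start; "ft_torque": the same for the moment, N m; "gripper_width": opening from 0.0 (shut) to 1.0 (fully open).
Only numpy, scipy, OpenCV 4.12 (cv2) and the standard library are available. Lean on these libraries where they do the work, as an engineer would, in place of code of your own. Each camera call takes 0.05 s, during which the arm holds its last target.

## Working session

There is one attempt and no reset: what is moved stays moved. The work goes in short steps, Python scripts to look and compute and a shell command to move; the robot and the scene stay as the last step left them, time stands still between calls to the robot, and variables do not carry over. Pictures are saved under pics/ and viewed, and the job is handed in when it is done.

```bash
ls; mkdir -p pics; python3 - <<'E'
from rig import ctrl,cams,job
import cv2,json
for n in ["scene","side","wrist"]:
    s=ctrl.observe()
    im=cams.camera(n); cv2.imwrite(f"pics/{n}0.png",im[:,:,::-1])
    print(n,cams.camera_params(n))
print(s)
E
```

```text
pics
scene {'vertical_fov': 57.558619862325756, 'cx': 318.1997376059013, 'cy': 196.01991143411965, 'position': array([0.88122097, 0.12298447, 0.58170422]), 'attitude': array([-0.16820247,  0.5774204 ,  0.76713076, -0.22316813])}
side {'vertical_fov': 51.409803621305045, 'cx': 323.62666437905307, 'cy': 206.67006882940865, 'position': array([0.36868286, 0.5170783 , 0.52511315]), 'attitude': array([ 0.06554585, -0.14940273,  0.89948112, -0.40535944])}
wrist {'vertical_fov': 69.87361784344316, 'cx': 315.7577171778114, 'cy': 197.76256912109116, 'hand_eye': array([[ 9.99999305e-01,  1.09569020e-03, -4.36211736e-04,
        -9.88246501e-05],
       [ 7.39616666e-04, -2.94571910e-01,  9.55629030e-01,
        -1.58683316e-01],
       [ 9.18577634e-04, -9.55628688e-01, -2.94572516e-01,
         8.31976167e-02],
       [ 0.00000000e+00,  0.00000000e+00,  0.00000000e+00,
         1.00000000e+00]])}
{'t': 0.1, 'joints': array([-1.22047591,  0.61589176, -0.01263839,  1.42471958,  0.00811516,
        1.10340781, -0.04039118]), 'dq': array([ 0.00080392, -0.00180547,  0.00081257, -0.00703441, -0.00072152,
        0.00135981,  0.00079313]), 'joint_efforts': array([ 9.98891810e-04, -4.60043085e+01,  2.09771711e-01, -1.66244316e+01,
       -6.12459588e-02,  1.69594889e-02,  1.16914821e-04]), 'tcp_pos': array([0.23890494, 0.60375914, 0.2255583 ]), 'eef_rot': array([-0.58429892,  0.58526166,  0.39684299, -0.39822004]), 'wrist_force': array([ 0.04256361, -0.86953431,  0.73398971]), 'ft_torque': array([-0.06087097, -0.01915691, -0.00943677]), 'gripper_width': 1.0005573055104606}
```

View images.

View pics/scene0.png

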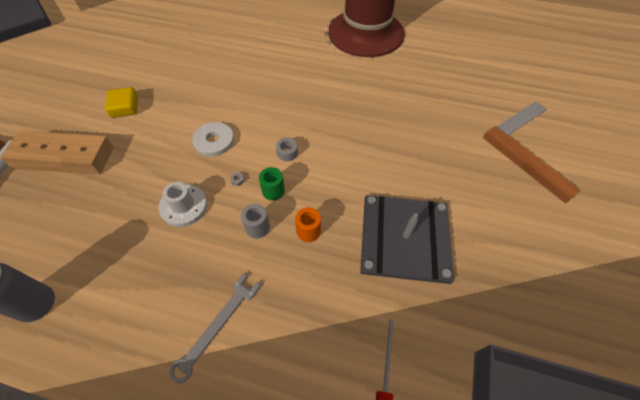

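View pics/side0.png

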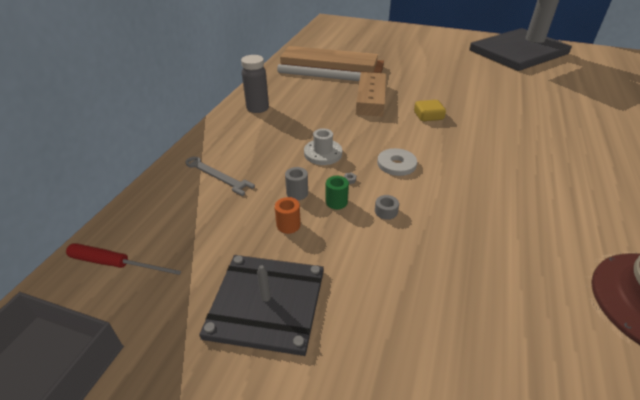

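View pics/wrist0.png

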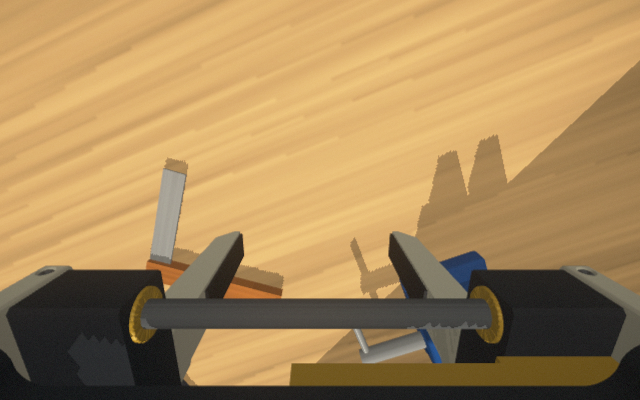

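```bash
python3 - <<'E'
import cv2,numpy as np
a=cv2.imread("pics/scene0.png");b=cv2.imread("pics/side0.png")
A=a[120:260,150:350]; B=b[120:240,260:420]
cv2.imwrite("pics/c1.png",cv2.resize(A,None,fx=4,fy=4,interpolation=2))
cv2.imwrite("pics/c2.png",cv2.resize(B,None,fx=4.8,fy=4.8,interpolation=2))
cv2.imwrite("pics/c3.png",cv2.resize(a[185:290,350:465],None,fx=5,fy=5,interpolation=2))
cv2.imwrite("pics/c4.png",cv2.resize(b[245:360,195:335],None,fx=5,fy=5,interpolation=2))
E
```

```text
(no output)
```

View pics/c1.png

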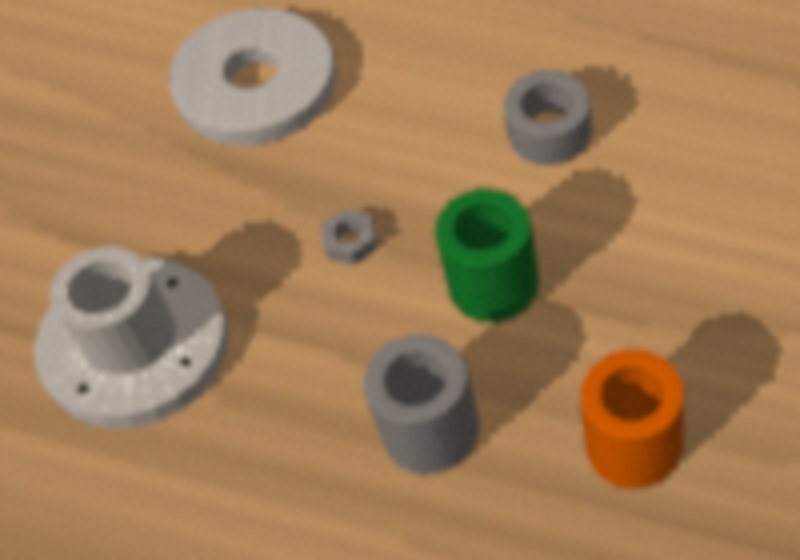

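View pics/c2.png

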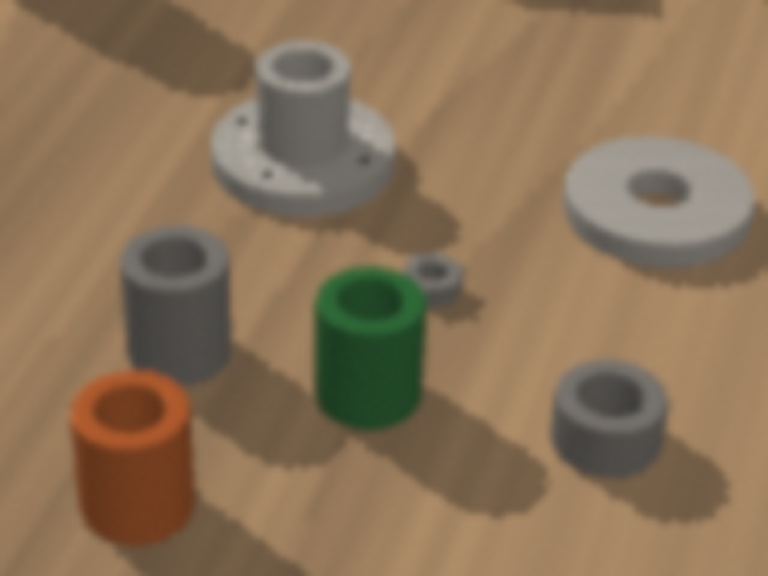

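View pics/c3.png

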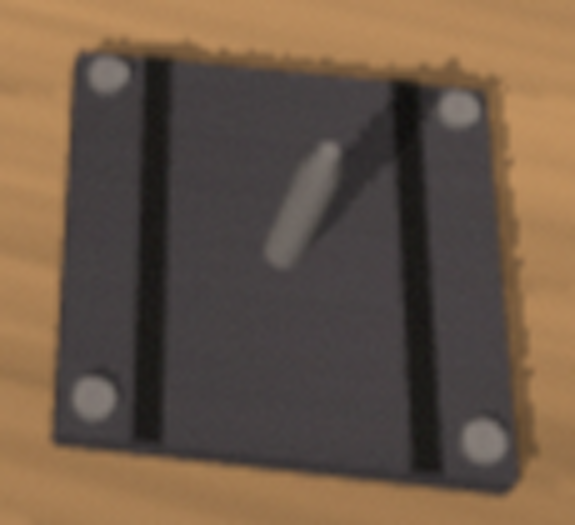

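View pics/c4.png

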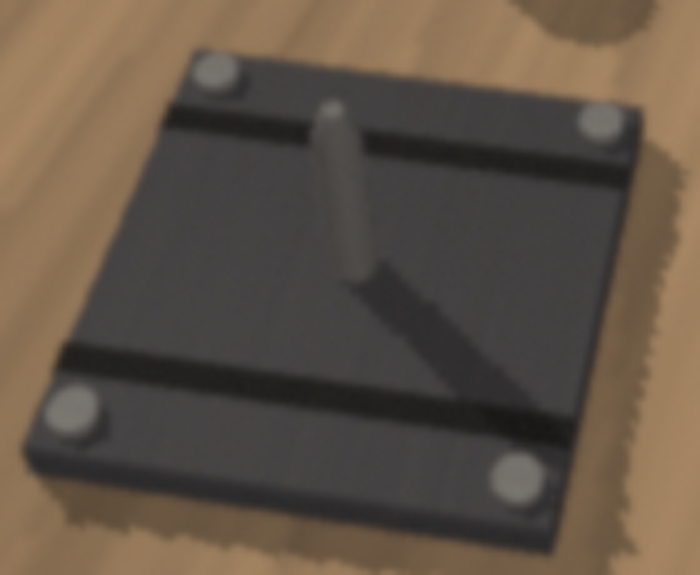

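```bash
cat > h.py <<'E'
import numpy as np,cv2
from scipy.spatial.transform import Rotation as R
from rig import ctrl,cams
def cam(n,s=None):
    p=cams.camera_params(n); f=200/np.tan(np.radians(p['vertical_fov']/2))
    if n=='wrist':
        s=s or ctrl.observe(); q=s['eef_rot']; Rt=R.from_quat(q[[1,2,3,0]]).as_matrix()
        H=np.array(p['hand_eye']); Rw=Rt@H[:3,:3]; t=s['tcp_pos']+Rt@H[:3,3]
    else:
        q=p['attitude']; Rw=R.from_quat(q[[1,2,3,0]]).as_matrix(); t=p['position']
    return Rw,np.array(t),f,p['cx'],p['cy']
def onz(c,uv,z):
    Rw,t,f,cx,cy=c; d=Rw@np.array([(uv[0]-cx)/f,(uv[1]-cy)/f,1]); return t+d*(z-t[2])/d[2]
def proj(c,P):
    Rw,t,f,cx,cy=c; q=(np.asarray(P)-t)@Rw; return np.stack([f*q[...,0]/q[...,2]+cx,f*q[...,1]/q[...,2]+cy],-1)
def snap(n,name):
    s=ctrl.observe(); im=cams.camera(n)[:,:,::-1].copy(); cv2.imwrite(name,im); return s,im
E
python3 - <<'E'
from h import *
np.set_printoptions(precision=4,suppress=True)
S=cam('scene');D=cam('side')
un=lambda p,s,o:np.array([(p[0]+.5)/s-.5+o[0],(p[1]+.5)/s-.5+o[1]])
for nm,a,b,z in [('spacer',un((417,379),4,(150,120)),un((175,261),4.8,(260,120)),.05),
 ('hub',un((104,287),4,(150,120)),un((303,66),4.8,(260,120)),.052),
 ('tip',un((329,148),5,(350,185)),un((333,108),5,(195,245)),.085),
 ('base',un((281,257),5,(350,185)),un((357,275),5,(195,245)),.015),
 ('short',un((548,104),4,(150,120)),un((609,396),4.8,(260,120)),.025)]:
    print(nm,onz(S,a,z),onz(D,b,z))
q=[onz(S,un(p,5,(350,185)),.019) for p in [(108,73),(459,107),(93,397),(484,440)]]
r=[onz(D,un(p,5,(195,245)),.019) for p in [(216,71),(601,121),(72,411),(517,478)]]
for k in (q,r): print(np.array(k)[:,:2].tolist(),np.mean(k,0))
E
```

```text
spacer [ 0.6211 -0.0639  0.05  ] [ 0.6194 -0.0631  0.05  ]
hub [ 0.6168 -0.2108  0.052 ] [ 0.6176 -0.2136  0.052 ]
tip [0.5679 0.1915 0.085 ] [0.5688 0.1907 0.085 ]
base [0.5715 0.1912 0.015 ] [0.5665 0.1948 0.015 ]
short [ 0.4443 -0.0679  0.025 ] [ 0.4438 -0.068   0.025 ]
[[0.5171347854061981, 0.11885348903038571], [0.49632783362302785, 0.24321502691815036], [0.6413526768529735, 0.13933010898804793], [0.6208343809851571, 0.2637722501510985]] [0.5689 0.1913 0.019 ]
[[0.6410271350078193, 0.1398557505786221], [0.5168987027723733, 0.11922452838967784], [0.62048057298391, 0.26428883188340563], [0.496457481615991, 0.2435521030891583]] [0.5687 0.1917 0.019 ]
```

```bash
python3 - <<'E'
from h import *
np.set_printoptions(precision=4,suppress=True)
S=cam('scene');D=cam('side')
un=lambda p,s,o:np.array([(p[0]+.5)/s-.5+o[0],(p[1]+.5)/s-.5+o[1]])
for nm,a,z in [('green',(484,226),.05),('orange',(633,388),.05),('ring',(252,70),.012),('nut',(350,230),.01)]:
    print(nm,onz(S,un(a,4,(150,120)),z))
for nm,a in [('red',(367,33)),('black',(20,300)),('wrenchend',(245,290)),('blockR',(105,165)),('yellow',(122,108)),('hammerhead',(525,120))]: print(nm,onz(S,a,0))
print('post',onz(D,(540,30),0),'redside',onz(D,(640,320),0),'bottle',onz(D,(257,107),0))
print(proj(S,[0,0,0.]),proj(D,[0,0,0.]))
s=ctrl.observe();Rt=R.from_quat(s['eef_rot'][[1,2,3,0]]).as_matrix();print(Rt,'x yaw',np.degrees(np.arctan2(Rt[1,0],Rt[0,0])))
E
```

```text
green [ 0.5392 -0.064   0.05  ]
orange [0.6002 0.0243 0.05  ]
ring [ 0.4548 -0.2266  0.012 ]
nut [ 0.5335 -0.1392  0.01  ]
red [-0.0016  0.0035  0.    ]
black [ 0.8476 -0.3836  0.    ]
wrenchend [ 0.7327 -0.0434  0.    ]
blockR [ 0.573  -0.4095  0.    ]
yellow [ 0.4229 -0.4654  0.    ]
hammerhead [0.2116 0.4004 0.    ]
post [ 0.1199 -1.2356  0.    ] redside [0.0403 0.041  0.    ] bottle [ 0.8492 -0.3606  0.    ]
[365.5648  33.1273] [664.1945 305.1932]
[[ 0.3679 -0.0007 -0.9299]
 [ 0.9299 -0.0019  0.3679]
 [-0.002  -1.     -0.    ]] x yaw 68.41312834078823
```

Candidates for the spacer in the scene picture: grey tall tube (255,221), which is the one I want; green (271,184); orange (308,225); short grey tube (287,149); nut (237,178). Candidates for the hub: necked hub (180,203), which is the one I want, and the flat ring (213,139). The crops confirm both choices, and the two cameras agree within about 3 mm. Stud is at (0.569, 0.191), spacer at (0.620, -0.064), hub at (0.617, -0.212).

```bash
python3 -m inch '[[[0.2,-0.35,0],0,93],[[0.45,-0.8,0],-0.25,93],[[0.45,-0.8,0],-0.25,93],[[0.45,-0.8,0],-0.25,93],[[0.45,-0.8,0],-0.25,93],[[0.45,-0.8,0],-0.25,93],[[0.45,-0.8,0],-0.25,93],[[0.45,-0.8,0],-0.25,93],[[0.45,-0.8,0],-0.25,93],[[0.45,-0.8,0],-0.25,93],[[0.45,-0.8,0],-0.25,93],[[0.45,-0.8,0],-0.25,93],[[0.45,-0.8,0],-0.25,93],[[0.45,-0.8,0],-0.25,93],[[0.45,-0.8,0],-0.25,93],[[0.45,-0.8,0],-0.25,93],[[0.45,-0.8,0],-0.25,93],[[0.45,-0.8,0],-0.25,93],[[0.45,-0.8,0],-0.25,93],[[0.2,-0.35,0],-0.2,93]]'
```

```text
t: 2.15
tcp_pos: [0.58, -0.004, 0.2264]
eef_rot: [-0.653, 0.655, 0.268, -0.268]
wrist_force: [-0.2, -0.6, 0.1]
gripper_width: 1.004
```

```bash
python3 -m inch '[[[0.5,-0.75,-0.5],0,75],[[0.5,-0.75,-0.5],0,75],[[0,0,0],0,75],[[0,0,0],0,75]]'; python3 - <<'E'
from h import *
np.set_printoptions(precision=4,suppress=True)
s,im=snap('wrist','pics/w1.png'); print(s['tcp_pos'])
c=cam('wrist',s)
a=np.linspace(0,2*np.pi,24)
for ctr,r in [((.620,-.0636,.05),.022),((.620,-.0636,.05),.013)]:
    P=np.stack([ctr[0]+r*np.cos(a),ctr[1]+r*np.sin(a),0*a+ctr[2]],-1)
    for u in proj(c,P): cv2.circle(im,tuple(int(v) for v in u),1,(0,0,255),-1)
cv2.imwrite('pics/w1o.png',im)
E
```

```text
t: 2.55
tcp_pos: [0.6185, -0.059, 0.1856]
eef_rot: [0.654, -0.653, -0.269, 0.271]
wrist_force: [-0.8, 0.4, 0.3]
gripper_width: 0.813
[ 0.6185 -0.059   0.1856]
```

View pics/w1o.png

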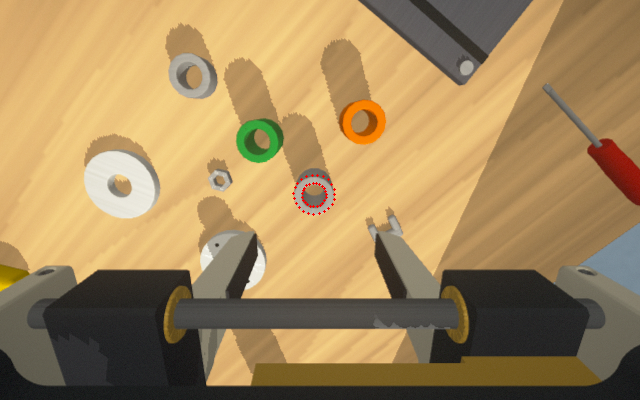

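The wrist view fits: the predicted rim lies on the grey tube at (314,195), green is at (259,141) and orange at (363,121).

```bash
python3 -m inch '[[[0.04,-0.11,-0.5],0,75],[[0,0,-0.8],0,75],[[0,0,-0.8],0,75],[[0,0,-0.8],0,75],[[0,0,-0.6],0,75],[[0,0,-0.4],0,75],[[0,0,-0.25],0,75],[[0,0,0],0,75],[[0,0,0],0,75]]' 40
```

```text
t: 3.5
tcp_pos: [0.6215, -0.0631, 0.0217]
eef_rot: [-0.653, 0.653, 0.271, -0.27]
wrist_force: [-0.4, 0.1, 0.1]
gripper_width: 0.806
```

```bash
python3 -m inch '[[[0,0,0],0,40],[[0,0,0],0,35],[[0,0,0],0,30],[[0,0,0],0,30],[[0,0,0],0,30],[[0,0,0],0,30],[[0,0,0],0,30],[[0,0,0],0,30]]' 40
```

```text
t: 4.3
tcp_pos: [0.6207, -0.0643, 0.0209]
eef_rot: [-0.653, 0.654, 0.27, -0.27]
wrist_force: [-0.5, -1.1, 3.8]
gripper_width: 0.468
```

```bash
python3 -m inch '[[[0,0,0.25],0,30],[[0,0,0.25],0,30],[[0,0,0.5],0,30],[[0,0,0.8],0,30],[[0,0,0.8],0,30],[[0,0,0.4],0,30],[[0,0,0],0,30]]'; python3 - <<'E'
from h import *
s,im=snap('wrist','pics/w2.png'); print(s['tcp_pos'],s['gripper_width'],s['wrist_force'])
E
```

```text
t: 5.0
tcp_pos: [0.6226, -0.0641, 0.1438]
eef_rot: [-0.652, 0.654, 0.272, -0.268]
wrist_force: [0.6, 0.4, -3.7]
gripper_width: 0.473
[ 0.62264627 -0.06408604  0.14383862] 0.4733518282277218 [ 0.6146294   0.40219468 -3.68821754]
```

View pics/w2.png

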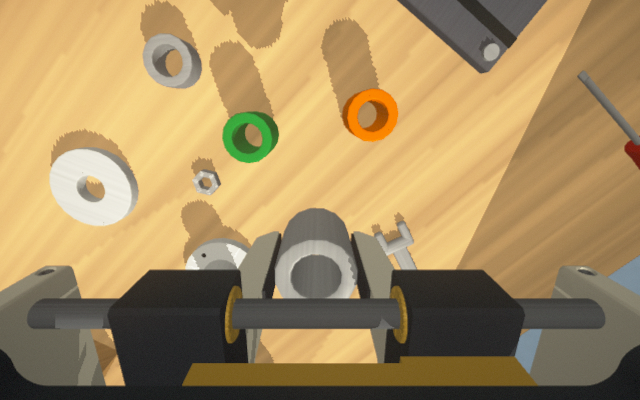

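Gripped at about 44 mm, and the 3.7 N load matches. Now over the stud.

```bash
python3 -m inch '[[[-0.05,0.3,0.1],0,30],[[-0.13,0.6,0],0,30],[[-0.13,0.6,0],0,30],[[-0.13,0.6,0],0,30],[[-0.13,0.6,0],0,30],[[-0.13,0.6,0],0,30],[[-0.13,0.6,0],0,30],[[-0.13,0.6,0],0,30],[[-0.13,0.6,0],0,30],[[-0.13,0.6,0],0,30],[[-0.13,0.6,0],0,30],[[0,0.1,0],0,30],[[0,0,0],0,30],[[0,0,0],0,30]]'; python3 - <<'E'
from h import *
np.set_printoptions(precision=4,suppress=True)
z=[]
s,im=snap('scene','pics/s3.png');z.append(s['tcp_pos']); S=cam('scene')
s,im2=snap('side','pics/d3.png');z.append(s['tcp_pos']); z.append(ctrl.observe()['tcp_pos']); print(np.array(z))
a=im[120:290,330:490];b=im2[190:340,180:340]
cv2.imwrite('pics/s3c.png',cv2.resize(np.hstack([cv2.resize(a,(400,425),interpolation=2),cv2.resize(b,(400,425),interpolation=2)]),None,fx=1,fy=1))
E
```

```text
t: 6.45
tcp_pos: [0.5664, 0.1906, 0.1439]
eef_rot: [-0.653, 0.654, 0.269, -0.27]
wrist_force: [0.8, -1.5, -4.0]
gripper_width: 0.472
[[0.5664 0.1906 0.1439]
 [0.5668 0.1901 0.1441]
 [0.5669 0.19   0.1443]]
```

View pics/s3c.png

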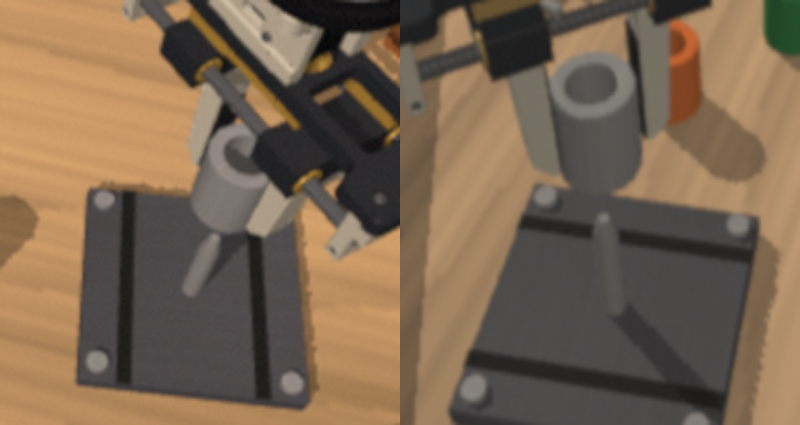

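```bash
python3 - <<'E'
from h import *
print(onz(cam('side'),(256.8,220.2),.173), proj(cam('side'),np.array([[.5687,.1914,.173],[.5687,.1914,.123]])),proj(cam('scene'),np.array([[.5687,.1914,.173],[.5687,.1914,.123]])))
E
```

```text
[0.56545554 0.19067995 0.173     ] [[254.15531705 219.99161489]
 [258.2539176  247.70205246]] [[429.83177568 182.73409205]
 [421.06781415 201.93144035]]
```

```bash
python3 -m inch '[[[0.06,0.03,0],0,30],[[0,0,-0.3],0,30],[[0,0,-0.4],0,30],[[0,0,-0.4],0,30],[[0,0,-0.4],0,30],[[0,0,-0.4],0,30],[[0,0,-0.4],0,30],[[0,0,-0.2],0,30],[[0,0,0],0,30],[[0,0,0],0,30]]'
```

```text
t: 7.55
tcp_pos: [0.5695, 0.1931, 0.0448]
eef_rot: [-0.653, 0.654, 0.27, -0.27]
wrist_force: [0.4, -0.5, -3.8]
gripper_width: 0.473
```

```bash
python3 -m inch '[[[0,0,-0.1],0,30],[[0,0,-0.05],0,30],[[0,0,-0.03],0,30],[[0,0,0],0,30],[[0,0,0],0,30]]'
```

```text
t: 8.05
tcp_pos: [0.5692, 0.1933, 0.0376]
eef_rot: [-0.653, 0.653, 0.27, -0.27]
wrist_force: [0.7, 0.5, -3.8]
gripper_width: 0.472
```

```bash
python3 -m inch '[[[0,0,-0.03],0,30],[[0,0,-0.02],0,30],[[0,0,0],0,30],[[0,0,0],0,30]]'
```

```text
t: 8.45
tcp_pos: [0.5693, 0.1932, 0.0359]
eef_rot: [0.653, -0.653, -0.27, 0.27]
wrist_force: [-0.5, 0.2, 0.7]
gripper_width: 0.472
```

Seated: the load went from -3.8 N to about 0 at the expected height. Releasing.

```bash
python3 -m inch '[[[0,0,0],0,60],[[0,0,0],0,75],[[0,0,0],0,75],[[0,0,0],0,75],[[0,0,0],0,75],[[0,0,0.3],0,75],[[0,0,0.6],0,75],[[0,0,0.8],0,75],[[0,0,0.8],0,75],[[0,0,0.8],0,75],[[-0.1,-0.4,0.3],0,75],[[0,-0.8,0],0,75],[[0.1,-0.8,0],0,75],[[0.1,-0.8,0],0,75],[[0.1,-0.8,0],0,75],[[0.1,-0.8,0],0,75]]'; python3 - <<'E'
from h import *
s,im=snap('scene','pics/s4.png')
s,im2=snap('side','pics/d4.png')
a=im[150:310,330:490];b=im2[230:350,190:340]
cv2.imwrite('pics/s4c.png',np.hstack([cv2.resize(a,(400,400),interpolation=2),cv2.resize(b,(400,400),interpolation=2)]))
print(ctrl.observe()['tcp_pos'])
E
```

```text
t: 10.05
tcp_pos: [0.5799, 0.0143, 0.179]
eef_rot: [-0.654, 0.654, 0.269, -0.27]
wrist_force: [0.2, 0.8, 0.1]
gripper_width: 0.809
[0.58020887 0.0084095  0.17924685]
```

View pics/s4c.png

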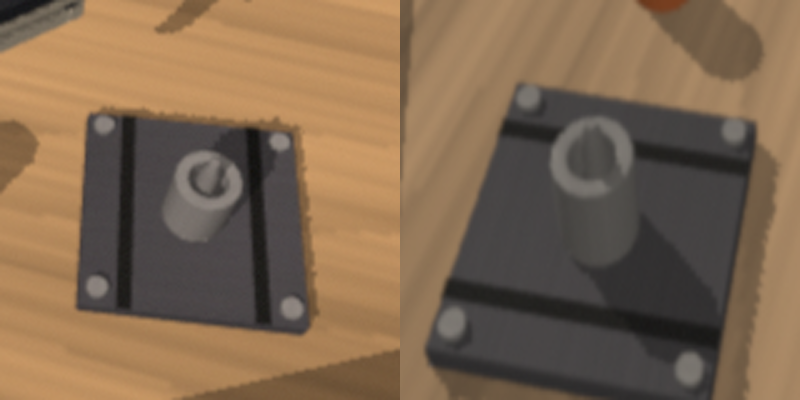

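The tube stands flat on the plate around the stud (scene crop 205,200; side crop 592,160). Next, the hub.

```bash
python3 -m inch '[[[0.1,-0.6,0],0,75],[[0.1,-0.7,0],0,75],[[0.1,-0.7,0],0,75],[[0.1,-0.7,0],0,75],[[0.1,-0.7,0],0,75],[[0.15,-0.7,0],0,75],[[0.15,-0.7,0],0,75],[[0.1,-0.5,0],0,75],[[0,-0.2,0],0,75],[[0,0,0],0,75],[[0,0,0],0,75]]'; python3 - <<'E'
from h import *
np.set_printoptions(precision=4,suppress=True)
s,im=snap('wrist','pics/w5.png'); print(s['tcp_pos'])
c=cam('wrist',s)
a=np.linspace(0,2*np.pi,40)
for ctr,r in [((.617,-.2122,.052),.021),((.617,-.2122,.052),.014),((.617,-.2122,.012),.042)]:
    P=np.stack([ctr[0]+r*np.cos(a),ctr[1]+r*np.sin(a),0*a+ctr[2]],-1)
    for u in proj(c,P): cv2.circle(im,tuple(int(v) for v in u),1,(0,0,255),-1)
cv2.imwrite('pics/w5o.png',im)
E
```

```text
t: 11.25
tcp_pos: [0.6168, -0.201, 0.1791]
eef_rot: [0.654, -0.653, -0.271, 0.271]
wrist_force: [-0.4, 0.8, 0.5]
gripper_width: 0.805
[ 0.6168 -0.201   0.1791]
```

View pics/w5o.png

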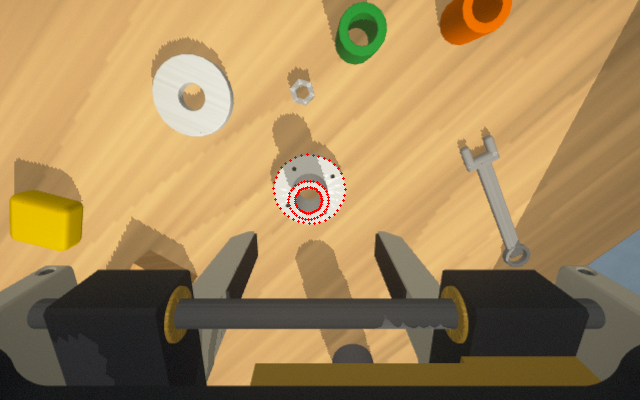

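Overlay fits the necked hub at (309,195).

```bash
python3 -m inch '[[[0,-0.28,-0.3],0,75],[[0,0,-0.8],0,75],[[0,0,-0.8],0,75],[[0,0,-0.8],0,75],[[0,0,-0.6],0,75],[[0,0,-0.3],0,75],[[0,0,-0.2],0,75],[[0,0,0],0,75],[[0,0,0],0,75]]' 40
```

```text
t: 12.2
tcp_pos: [0.6179, -0.2144, 0.0285]
eef_rot: [-0.653, 0.654, 0.271, -0.27]
wrist_force: [1.3, 0.5, 0.3]
gripper_width: 0.811
```

```bash
python3 -m inch '[[[0,0.02,-0.03],0,50],[[0,0,0],0,40],[[0,0,0],0,30],[[0,0,0],0,30],[[0,0,0],0,30],[[0,0,0],0,30],[[0,0,0],0,30],[[0,0,0],0,30]]' 40
```

```text
t: 13.0
tcp_pos: [0.6175, -0.2131, 0.0265]
eef_rot: [-0.653, 0.654, 0.27, -0.27]
wrist_force: [0.4, 1.3, 2.2]
gripper_width: 0.447
```

```bash
python3 -m inch '[[[0,0,0.2],0,30],[[0,0,0.3],0,30],[[0,0,0.5],0,30],[[0,0,0.8],0,30],[[0,0,0.8],0,30],[[0,0,0.6],0,30],[[0,0,0.3],0,30],[[0,0,0],0,30],[[0,0,0],0,30]]'; python3 - <<'E'
from h import *
s,im=snap('wrist','pics/w6.png'); print(s['tcp_pos'],s['gripper_width'],s['wrist_force'])
E
```

```text
t: 13.9
tcp_pos: [0.6162, -0.2129, 0.1652]
eef_rot: [0.654, -0.653, -0.269, 0.271]
wrist_force: [-0.2, -0.4, -1.9]
gripper_width: 0.448
[ 0.61621834 -0.21287587  0.1651893 ] 0.44792515409254985 [-0.16842302 -0.44781769 -1.94528113]
```

View pics/w6.png

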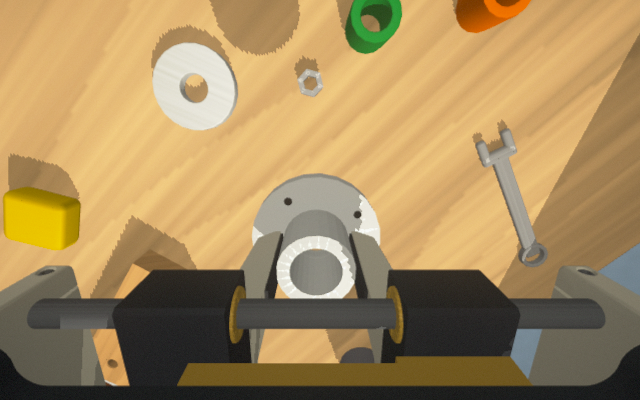

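```bash
python3 -m inch '[[[0,0.3,0],0,30],[[-0.08,0.65,0],0,30],[[-0.08,0.65,0],0,30],[[-0.08,0.65,0],0,30],[[-0.08,0.65,0],0,30],[[-0.08,0.65,0],0,30],[[-0.08,0.65,0],0,30],[[-0.08,0.65,0],0,30],[[-0.08,0.65,0],0,30],[[-0.08,0.65,0],0,30],[[-0.08,0.65,0],0,30],[[-0.08,0.65,0],0,30],[[-0.08,0.65,0],0,30],[[-0.08,0.65,0],0,30],[[-0.08,0.65,0],0,30],[[-0.08,0.5,0],0,30],[[0,0.2,0],0,30],[[0,0,0],0,30],[[0,0,0],0,30]]'; python3 - <<'E'
from h import *
np.set_printoptions(precision=4,suppress=True)
z=[]
s,im=snap('scene','pics/s7.png');z.append(s['tcp_pos'])
s,im2=snap('side','pics/d7.png');z.append(s['tcp_pos']); z.append(ctrl.observe()['tcp_pos']); print(np.array(z))
a=im[110:270,340:500];b=im2[180:340,180:340]
cv2.imwrite('pics/s7c.png',np.hstack([cv2.resize(a,(400,400),interpolation=2),cv2.resize(b,(400,400),interpolation=2)]))
E
```

```text
t: 15.85
tcp_pos: [0.5691, 0.1893, 0.1658]
eef_rot: [-0.653, 0.654, 0.269, -0.27]
wrist_force: [0.0, 0.1, -2.3]
gripper_width: 0.447
[[0.5691 0.1893 0.1658]
 [0.5694 0.1887 0.166 ]
 [0.5695 0.1886 0.1661]]
```

View pics/s7c.png

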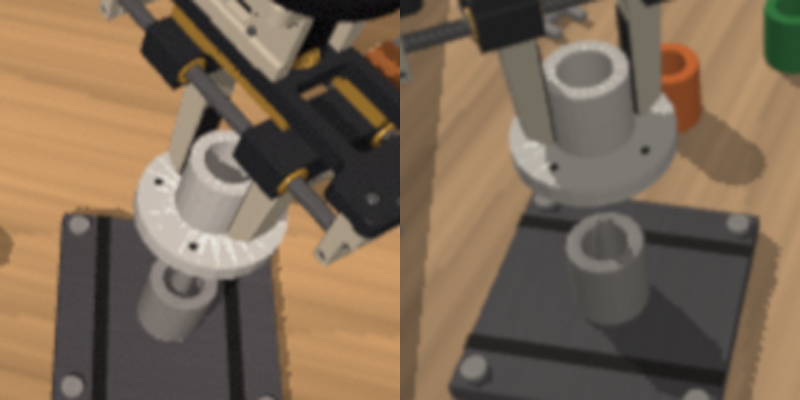

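```bash
python3 - <<'E'
from h import *
D=cam('side')
print(onz(D,(254.1,208.1),.1915)); print('spacer top',onz(D,(180+(605.5-400)/2.5-.3,180+242/2.5-.3),.065))
E
```

```text
[0.56744564 0.18961441 0.1915    ]
spacer top [0.56894562 0.19260416 0.065     ]
```

```bash
python3 -m inch '[[[0.02,0.06,0],0,30],[[0,0,-0.2],0,30],[[0,0,-0.3],0,30],[[0,0,-0.3],0,30],[[0,0,-0.3],0,30],[[0,0,-0.3],0,30],[[0,0,-0.2],0,30],[[0,0,-0.1],0,30],[[0,0,0],0,30],[[0,0,0],0,30]]'
```

```text
t: 16.95
tcp_pos: [0.5704, 0.1933, 0.0986]
eef_rot: [-0.653, 0.654, 0.27, -0.27]
wrist_force: [0.8, 0.7, -2.1]
gripper_width: 0.449
```

```bash
python3 -m inch '[[[-0.02,-0.03,-0.07],0,30],[[0,0,-0.05],0,30],[[0,0,-0.03],0,30],[[0,0,0],0,30],[[0,0,0],0,30]]'
```

```text
t: 17.45
tcp_pos: [0.5692, 0.192, 0.0923]
eef_rot: [0.653, -0.653, -0.27, 0.27]
wrist_force: [0.4, -0.1, -2.7]
gripper_width: 0.448
```

```bash
python3 -m inch '[[[0,0,-0.03],0,30],[[0,0,0],0,30],[[0,0,0],0,30]]'
```

```text
t: 17.75
tcp_pos: [0.5694, 0.1921, 0.0915]
eef_rot: [0.653, -0.653, -0.27, 0.27]
wrist_force: [-1.0, -0.6, 1.7]
gripper_width: 0.448
```

Contact at the expected height (0.0915, load reversed). Release and rise.

```bash
python3 -m inch '[[[0,0,0],0,55],[[0,0,0],0,75],[[0,0,0],0,75],[[0,0,0],0,75],[[0,0,0],0,75],[[0,0,0.3],0,75],[[0,0,0.6],0,75],[[0,0,0.8],0,75],[[0,0,0.8],0,75],[[-0.1,-0.4,0.5],0,75],[[0,-0.8,0],0,75],[[0.1,-0.8,0],0,75],[[0.1,-0.8,0],0,75],[[0.1,-0.8,0],0,75],[[0.1,-0.8,0],0,75],[[0,-0.4,0],0,75],[[0,0,0],0,75],[[0,0,0],0,75]]'; python3 - <<'E'
from h import *
s,im=snap('scene','pics/s8.png')
s,im2=snap('side','pics/d8.png')
P=cam('side')
a=np.linspace(0,2*np.pi,40)
for r,z in [(.021,.117),(.014,.117),(.042,.077)]:
    for n,i in (('scene',im),('side',im2)):
        pass
A=im[130:290,340:500];B=im2[210:350,180:340]
cv2.imwrite('pics/s8c.png',np.hstack([cv2.resize(A,(400,400),interpolation=2),cv2.resize(B,(400,350),interpolation=2).copy() if 0 else cv2.copyMakeBorder(cv2.resize(B,(400,350),interpolation=2),0,50,0,0,0)]))
for n,i in (('scene',im),('side',im2)):
  for r,z in [(.021,.117),(.042,.077)]:
    Q=np.stack([.5692+r*np.cos(a),.192+r*np.sin(a),0*a+z],-1)
    for u in proj(cam(n),Q): i[int(round(u[1])),int(round(u[0]))]=(0,0,255)
A=im[130:290,340:500];B=im2[210:370,180:340]
cv2.imwrite('pics/s8o.png',np.hstack([cv2.resize(A,(400,400),interpolation=0),cv2.resize(B,(400,400),interpolation=0)]))
E
```

```text
t: 19.55
tcp_pos: [0.581, 0.0018, 0.2113]
eef_rot: [0.654, -0.653, -0.271, 0.27]
wrist_force: [-0.4, -0.3, -0.0]
gripper_width: 0.808
```

View pics/s8c.png

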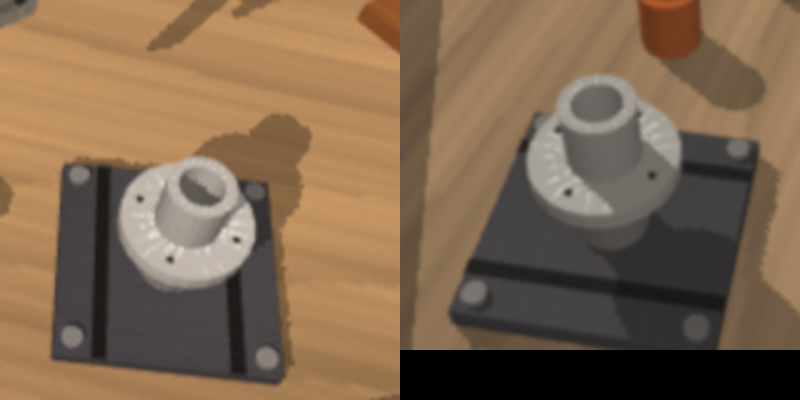

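View pics/s8o.png

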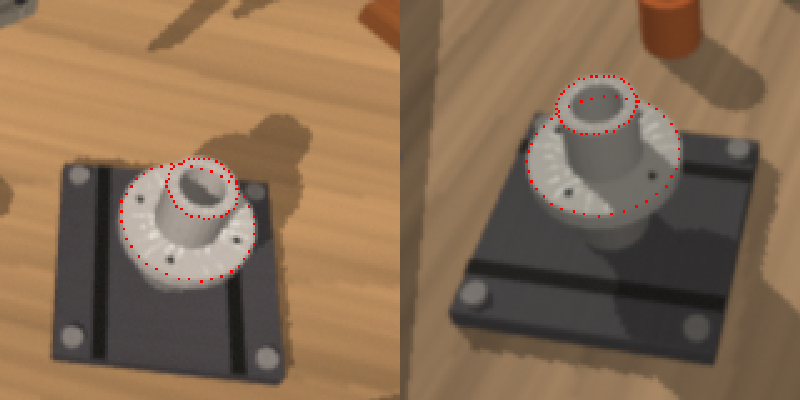

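The hub sits level on the spacer: its rim and flange match the predicted circles at z = 0.117 and 0.077 in both views, and the gripper is clear.

```bash
python3 - <<'E'
from rig import job
print(job.finish_job())
E
```

```text
the job is handed in; nothing more can be done
None
```

The hub is set up for drilling. I put the 50 mm grey steel tube over the stud, set it flat on the plate and let go of it. I then put the necked hub over the stud, flange down, so it rests on the tube. I handed the job in after about 19.7 s of the 64 s allowed.

- **Seating:** the wrist load dropped to about zero at the expected height for both parts, with contact forces of only a few newtons.
- **Final position:** in both fixed-camera pictures, the hub's neck rim and flange lie on the circles predicted for a level hub on the tube (heights 117 mm and 77 mm). The hub is about 1 mm off the stud's axis.
- **At hand-in:** the gripper was open and about 0.19 m from the hub, and I never gripped any of the look-alikes.

No check failed. The camera measurements of each part disagreed by about 3 mm at most, apart from about 6 mm at the stud's base, which I did not use. The bores leave 6–7 mm of clearance each side.

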